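Unlock the serving dish from its pedestal and hold it clear

ROBOT

A 7-joint arm with a two-finger parallel gripper is mounted at the origin on a cart in front of the work surface, level with it; the furniture and walls round the work are solid. World frame = base frame: x ahead of the robot, y to its left, z up, the work surface at z = 0. Lengths are in m, angles in rad, forces in N, time in s.
With the tool pointing down it reaches from about 0.375 to 0.925 m from the base axis. Payload 3.1 kg.
Tool frame: the origin (TCP) lies at the very end of the fingers, on their centre line; the grasp point (between the pads) lies 19 mm behind it (grip_point_offset is the distance from the TCP to the grasp point, in m); z points along the fingers, y is the line along which they close (so a half turn about z gives the same grasp; the last joint's range is limited). The gripper opens to 85 mm and grips with 20 to 120 N. Pads are 22 mm wide; open, the fingers measure 114 mm over their backs; the gripper's body (76 mm by 85 mm) begins 54 mm behind the grasp point. The pads swing forward as they close: fully open they stand 13 mm farther back than shut.
Start: joints at [-1.344, 0.383, 0.044, 1.598, -0.018, 1.161, -0.05], TCP at [0.207, 0.616, 0.231] pointing down, gripper open.
Joint ranges: [-2.61, 2.61], [-0.41, 2.15], [-1.48, 1.57], [0, 2.5], [-1.57, 4.71], [0.05, 1.97], [-2.85, 2.85]. Speed limits (rad/s): [2.79, 2.79, 3.14, 3.14, 3.14, 3.14, 3.14].

INTERFACE

Orientations are given as a rotation vector (axis times angle).
In Python, from bench import state, read_camera, sign_off, grip_point_offset gives the robot as it stands. The module is installed in compiled form; this text tells all that it offers.
- The arm moves only by the tool jog_arm, never from a script. Its argument "steps" is a list of rows, each a list of 7 numbers: the shift along the tool's x, y, z in m, then the turn, a rotation vector about the tool's x, y, z in rad, then the finger opening in m, from 0 to 0.0854. A call has 1 to 12 rows; each row shifts and turns the commanded pose from where the row before left it, along the tool's axes as they then stand; what a row does not reach is not made up. A row lasts 1/8 s, in which the tool goes at most 62.5 mm and 10.7 degrees, less where a joint would pass 70% of its speed; a pose out of reach is approached as far as the arm can. A call is refused whole if a number of a shift passes 0.0625 or a number of a turn 0.188, either way. A call with a gripper value outside its range is refused whole. The fingers move at their own pace and stop on an object; the grip force is fixed at half the most. Time passes only in rows, so rows that do not move let the fingers close. It gives the time, the measured TCP pose, the force, the opening and the grip force at its end, in the units of the state.
- state(): the state, without advancing time (a new reading comes with each control period).
- read_camera(name): name is "side" or "top" or "wrist"; returns a dict with "img" (400x640x3 uint8, blue, green, red), "fx", "fy", "cx", "cy" (pixels), "extrinsics" (4x4, takes a point from camera to world coordinates); the wrist camera has in their place "hand_eye" (4x4, takes a point from camera to tool coordinates, whose origin is the TCP and whose axes are the flange's). Camera axes: x right, y up, looking along -z (the intrinsics and any distortion apply to the point x, -y, -z); pixel columns grow to the right and rows downward; lengths in m; the calibration is good to about 2 mm. A picture is of the moment at which its call begins: read the wrist's pose just before it. There is no depth.
- sign_off(): hands the job in; it is judged then, once.
The state is a dict: "time": time; "joint_positions": joint angles; "joint_vel": joint speeds; "joint_torque": joint torques, N m; "tool_pos": TCP position; "tool_rot": TCP orientation; "ft_force": force on the tool from outside, world axes, zero at the start; "moment": the same for the moment, N m; "gripper_width": finger opening in m; "grip_force": force on a finger pad.
Only numpy, scipy, OpenCV 4.12 (cv2) and the standard library are available. Lean on these libraries where they do the work, as an engineer would, in place of code of your own. Each camera call takes 0.05 s, during which the arm holds its last target. There are 200 camera calls.

TASK

The clementine's steel serving dish is twist-locked onto its wooden pedestal, and I want to take the pedestal away to wash it. Take the dish by the wooden grip above it, turn it a quarter turn anticlockwise (seen from above) to unlock it, lift it straight off and carry it over the worktop to one side, until seen from above there is a clear gap between dish and pedestal. Finish while still holding it up there, motionless and higher than it stood; keep the dish level and the clementine in its middle all the while, and leave the pedestal and everything else where they stand.

Things in the scene. Friction and masses are not known exactly. Their poses are not given: they have to be found in the camera images.
- dish: round shallow steel dish, radius 77.5 mm, rim 24 mm above its flat underside, 0.3 kg. Origin: centre of the underside, z up. A rigid wire bail arches over it in its x-z plane, uprights at x = +-72 mm. Under it a hub (radius 15 mm, down to z = -16 mm) has two lugs along +x and -x. Its inside slopes 7 degrees up from the middle, so a ball stays there if the dish is level and moves smoothly.
- dish_grip (a point): centre of the dish's wooden grip at the top of the bail, straight above the dish's origin by 120 mm: a bar 70 mm long along the dish's x, 16 mm wide along its y, 18 mm high. Pinch it across its 16 mm from above; the clementine's top is about 50 mm below the bar.
- stand: heavy pedestal, 2 kg, loose on the worktop, 70 mm high: wooden foot of radius 62 mm, steel collar of radius 38 mm. Origin: centre of its underside. Slots in the collar lie along its x. The dish starts locked, its yaw 85 to 90 degrees less than the stand's; turned anticlockwise until its x lies along the stand's x (+-6 degrees, stop 3 degrees beyond) it lifts straight off.
- stand_top (a point): centre of the collar's top, 70 mm above the stand's foot, where the dish's origin sits; the dish is free once 16 mm above it. The hub has 2 mm of play; turning friction is slight. Free worktop: x 0.40 to 0.70, y -0.40 (fridge beyond) to 0.10 (microwave beyond).
- clementine: clementine, a loose smooth ball of radius 27 mm, 0.08 kg, lying in the middle of the dish. Origin at its centre, 35 mm above the dish's origin.
- spice_e: spice jar with dark cap, 41 mm across, 105 mm high, standing about 13 cm from the pedestal, taller than the dish's rim; bystander. Origin: centre of its foot.
- teaspoon: teaspoon 130 mm long, 11 mm high, lying beside the pedestal's foot; bystander
- spice_d: spice jar 41 mm across, 105 mm high, near the microwave; bystander. Origin: centre of its foot.
- honey_jar: jar with a red lid, 65 mm across, 100 mm high, behind the pedestal; bystander. Origin: centre of its foot.
Not all that is in view belongs to the job. There is more than one size of the clementine; the job needs the middle-sized.

How it is judged:
On the way, in this order (a step that is already met when the one before it is completed fails the run):
1. the dish has been turned to its release position while still sitting on the pedestal, the clementine in its middle (angle between the x axis of dish and the x axis of stand, either way round below 0.17 rad and distance between dish and stand_top below 0.01 m and horizontal distance between clementine and dish below 0.015 m), for 0.1 s.
2. the dish is lifted clear off the pedestal (z of dish in the frame of stand_top above 0.025 m and contact force between dish and stand below 0.05 N), for 0.1 s.
At the end, for the whole second after the job is handed in: Only the gripper carries the dish: still, level within 0.10 rad, underside over 80 mm above the worktop, centre over 150 mm sideways from the pedestal's; the clementine at rest within 15 mm of the dish's middle; the pedestal upright within 20 mm of its first place (horizontal distance between dish and stand above 0.15 m and height (world z) of dish above 0.08 m and angle between dish's own z axis and vertical below 0.1 rad and horizontal distance between clementine and dish below 0.015 m and contact force between clementine and dish above 0.2 N and contact force between the fingers and dish above 3 N and contact force between dish and stand below 0.05 N and linear speed of dish below 0.03 m/s and linear speed of clementine below 0.04 m/s and angle between stand's own z axis and vertical below 0.05 rad and distance of stand from where it was at the start of the episode below 0.02 m); the arm keeps its last pose, push and grip.
It fails at once if the clementine rolled away from the middle of the dish (more than 25 mm) (horizontal distance between clementine and dish above 0.025 m).
It fails at once if the dish was tilted (more than 0.2 rad) (angle between dish's own z axis and vertical above 0.2 rad).
It fails at once if the pedestal was dragged or lifted (more than 20 mm) or tipped (distance of stand from where it was at the start of the episode above 0.02 m or angle between stand's own z axis and vertical above 0.15 rad).
It fails at once if a bystander was shifted by more than 20 mm (distance of any of spice_e, teaspoon, spice_d, honey_jar from where it was at the start of the episode above 0.02 m).
It also fails if it takes over 50 s, if anything falls off the work surface, if the arm or the gripper's body presses on something with over 40 N, if the wrist force passes 120 N, or if a joint passes its speed limit or range.

## Working session

There is one attempt and no reset: what is moved stays moved. The work goes in short steps, Python scripts to look and compute and a tool call to move; the robot and the scene stay as the last step left them, time stands still between calls to the robot, and variables do not carry over. Pictures are saved under pics/ and viewed, at most 10 in all, crops included, and the job is handed in when it is done.

Besides the shell and the picture viewer there is one more tool, called after "Request:" as a command line: name --pt "numbers of a row" for each row, then --argument value for the rest. jog_arm: Moves the arm, as the interface text tells. Its arguments: {"type":"object","properties":{"steps":{"type":"array"}},"required":["steps"]}

```bash
mkdir -p pics; ls; cat > h.py <<'E'
import numpy as np, cv2
from scipy.spatial.transform import Rotation as R
from bench import state, read_camera, sign_off, grip_point_offset
def cam(n):
    s=state(); c=read_camera(n)
    if 'extrinsics' in c: T=np.array(c['extrinsics'])
    else:
        W=np.eye(4); W[:3,:3]=R.from_rotvec(s['tool_rot']).as_matrix(); W[:3,3]=s['tool_pos']
        T=W@np.array(c['hand_eye'])
    c['T']=T; return c
def ray(c,u,v):
    d=np.array([(u-c['cx'])/c['fx'],-(v-c['cy'])/c['fy'],-1.]); d=c['T'][:3,:3]@d
    return c['T'][:3,3],d
def onz(c,u,v,z):
    o,d=ray(c,u,v); return o+d*(z-o[2])/d[2]
def proj(c,p):
    q=np.linalg.inv(c['T'])@np.r_[p,1]; return c['cx']+c['fx']*q[0]/-q[2], c['cy']-c['fy']*q[1]/-q[2]
E
python3 - <<'E'
from h import *
np.set_printoptions(precision=3,suppress=True)
for n in('side','top'):
    c=cam(n); cv2.imwrite(f'pics/{n}0.png',c['img']); print(n,[k for k in c],c['fx'],c['fy'],c['cx'],c['cy']);print(c['T'])
s=state(); print(s, grip_point_offset); print(R.from_rotvec(s['tool_rot']).as_matrix())
E
```

```text
pics
side ['img', 'fx', 'fy', 'cx', 'cy', 'extrinsics', 'T'] 455.10508378573786 455.10508378573786 320.64185257892353 201.78121098019875
[[-0.147  0.856 -0.496  0.221]
 [-0.989 -0.122  0.082 -0.04 ]
 [ 0.01   0.503  0.864  0.896]
 [ 0.     0.     0.     1.   ]]
top ['img', 'fx', 'fy', 'cx', 'cy', 'extrinsics', 'T'] 382.7375527614064 382.7375527614064 321.90105007818124 201.37826182674857
[[-0.019  0.986 -0.167  0.523]
 [-1.    -0.019  0.002 -0.124]
 [-0.001  0.167  0.986  0.977]
 [ 0.     0.     0.     1.   ]]
{'time': 0.1, 'joint_positions': array([-1.344,  0.384,  0.044,  1.599, -0.018,  1.161, -0.05 ]), 'joint_vel': array([ 0.   , -0.002,  0.   , -0.004,  0.   ,  0.   ,  0.   ]), 'joint_torque': array([  0.003, -43.473,   1.03 , -25.045,   0.011,   0.005,   0.   ]), 'tool_pos': array([0.207, 0.615, 0.23 ]), 'tool_rot': array([-0.508, -3.1  ,  0.004]), 'ft_force': array([ 0.264,  0.292, -0.595]), 'moment': array([ 0.004, -0.004, -0.011]), 'grip_force': 0.0, 'gripper_width': 0.08553309156271943} 0.0187
[[-0.948  0.319 -0.001]
 [ 0.319  0.948 -0.002]
 [-0.    -0.002 -1.   ]]
```

View pics/side0.png

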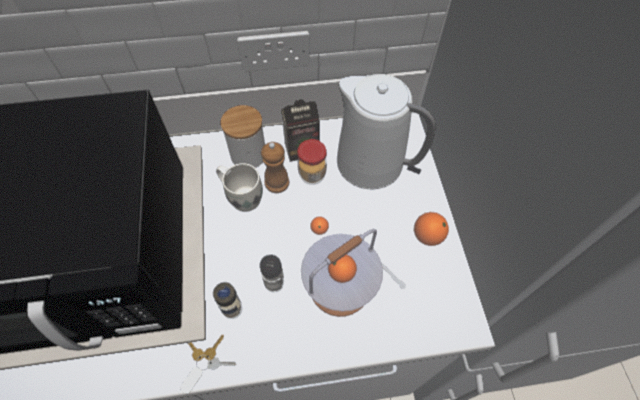

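View pics/top0.png

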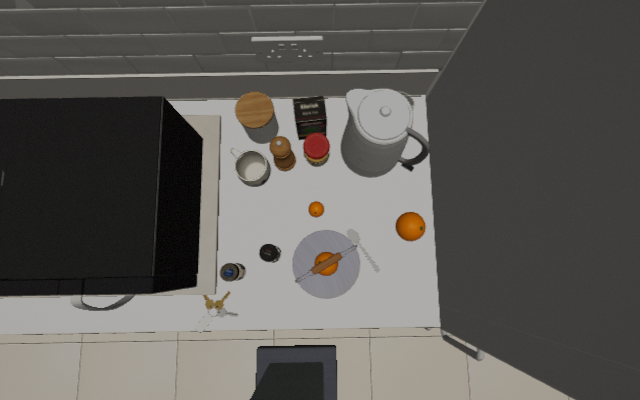

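The middle-sized clementine should be the one in the dish. Candidates in the top view:
- small clementine at (316,209)
- middle-sized, in the dish, at (326,264), with the grip over it at (327,263)
- large one at (410,226)

In the side view the grip is at (345,249). Next I'll measure and take a crop.

```bash
python3 - <<'E'
from h import *
np.set_printoptions(precision=3,suppress=True)
cs={n:cam(n) for n in('side','top')}
# brown grip masks
g={}
for n,(x0,y0,x1,y1) in {'side':(300,225,390,300),'top':(290,235,365,300)}.items():
    im=cs[n]['img'][y0:y1,x0:x1]; hsv=cv2.cvtColor(im,cv2.COLOR_BGR2HSV)
    m=cv2.inRange(hsv,(3,80,40),(20,210,190))
    k,l,st,ce=cv2.connectedComponentsWithStats(m)
    for i in range(1,k):
        if st[i,4]>25:
            r=cv2.minAreaRect(np.argwhere(l==i)[:,::-1].astype(np.float32)); print(n,st[i],ce[i]+[x0,y0],r)
    big=cv2.resize(im,None,fx=6,fy=6,interpolation=cv2.INTER_CUBIC); mm=cv2.resize(m,None,fx=6,fy=6,interpolation=0)
    cv2.imwrite(f'pics/c_{n}.png',big); 
a=cv2.imread('pics/c_side.png');b=cv2.imread('pics/c_top.png')
W=max(a.shape[1],b.shape[1]);H=max(a.shape[0],b.shape[0])
o=np.zeros((H,a.shape[1]+b.shape[1],3),np.uint8);o[:a.shape[0],:a.shape[1]]=a;o[:b.shape[0],a.shape[1]:]=b
cv2.imwrite('pics/crop1.png',cv2.resize(o,None,fx=.8,fy=.8))
c=cs['top']
print('grip top z.2',onz(c,327,263,.199),'side',onz(cs['side'],345,249,.199))
print('counter edge',onz(c,320,330,0),'mw top corners', [onz(c,u,v,.3) for u,v in((160,98),(157,290))],'mat',[onz(c,u,v,0) for u,v in((220,116),(215,295))])
print('mw side cam', onz(cs['side'],148,93,.3),onz(cs['side'],130,270,.3))
print('jars',onz(c,269,253,.1),onz(c,232,271,.1),'honey',onz(c,316,145,.1), 'spoon',onz(c,352,236,0),onz(c,379,270,0),'big',onz(c,410,226,.05),'small',onz(c,316,209,.02),'kettle top',onz(c,385,110,.25))
E
```

```text
side [11  0 17  9 65] [318.969 229.662] ((19.0, 4.0), (8.0, 16.0), 90.0)
side [ 28  11  33  46 512] [343.031 258.744] ((42.620689392089844, 32.55172348022461), (29.043996810913086, 47.45126724243164), 9.162346839904785)
top [ 21  18  31  23 263] [326.122 263.631] ((38.22472381591797, 31.35955047607422), (15.899969100952148, 33.07193374633789), 57.9946174621582)
grip top z.2 [ 0.529 -0.134  0.199] side [ 0.526 -0.133  0.199]
counter edge [ 0.369 -0.116 -0.   ] mw top corners [array([0.841, 0.175, 0.3  ]), array([0.488, 0.162, 0.3  ])] mat [array([0.927, 0.143, 0.   ]), array([0.457, 0.144, 0.   ])]
mw side cam [0.825 0.17  0.3  ] [0.493 0.181 0.3  ]
jars [ 0.555 -0.004  0.1  ] [0.516 0.08  0.1  ] honey [ 0.808 -0.115  0.1  ] spoon [ 0.598 -0.201  0.   ] [ 0.511 -0.267  0.   ] big [ 0.615 -0.339  0.05 ] small [ 0.666 -0.111  0.02 ] kettle top [ 0.83  -0.256  0.25 ]
```

View pics/crop1.png

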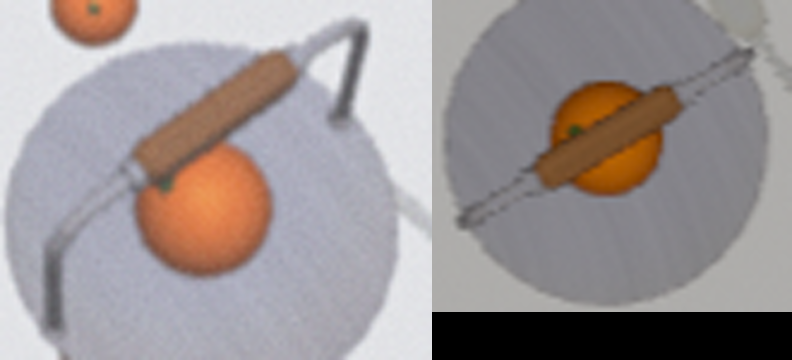

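Grip found by both views at about (0.528, -0.134), with its bar lying about -60° in yaw. The crop shows the middle-sized clementine under the wooden grip, centred in the dish. I'll bring the tool along the front of the microwave, then turn it.

Request:
jog_arm --pt "-0.031 -0.044 -0.006 0 0 0 0.085" --pt "-0.031 -0.044 -0.006 0 0 0 0.085" --pt "-0.031 -0.044 -0.006 0 0 0 0.085" --pt "-0.031 -0.044 -0.006 0 0 0 0.085" --pt "-0.031 -0.044 -0.006 0 0 0 0.085" --pt "-0.031 -0.044 -0.006 0 0 0 0.085" --pt "-0.031 -0.044 -0.006 0 0 0 0.085" --pt "-0.031 -0.044 -0.006 0 0 0 0.085" --pt "-0.031 -0.044 -0.006 0 0 0 0.085" --pt "-0.031 -0.044 -0.006 0 0 0 0.085" --pt "-0.031 -0.044 -0.006 0 0 0 0.085" --pt "-0.031 -0.044 -0.006 0 0 0 0.085"

```text
time: 1.7
tool_pos: [0.3916, -0.0049, 0.3035]
tool_rot: [0.508, 3.1, 0.002]
ft_force: [1.4, 0.5, -0.4]
gripper_width: 0.0853
grip_force: 0.0
```

Request:
jog_arm --pt "0 0 0 0 0 0.143 0.085" --pt "0 0 0 0 0 0.143 0.085" --pt "0 0 0 0 0 0.143 0.085" --pt "0 0 0 0 0 0.143 0.085" --pt "0 0 0 0 0 0.143 0.085" --pt "0 0 0 0 0 0 0.085"

```text
time: 2.45
tool_pos: [0.3913, -0.0033, 0.3031]
tool_rot: [-1.559, -2.727, 0.0]
ft_force: [-0.7, -0.3, 0.3]
gripper_width: 0.085
grip_force: 0.0
```

```bash
cat >> h.py <<'E'
def need(p):
    s=state(); return R.from_rotvec(s['tool_rot']).as_matrix().T@(np.array(p)-s['tool_pos'])
def ymat():
    M=R.from_rotvec(state()['tool_rot']).as_matrix(); return np.degrees(np.arctan2(M[1,1],M[0,1])), M[:,2]
E
python3 - <<'E'
from h import *
np.set_printoptions(precision=4,suppress=True)
s=state(); print(s['tool_pos'],ymat(),s['joint_positions'],s['ft_force'],need([.528,-.134,.29]))
E
```

```text
[ 0.3913 -0.0033  0.3031] (np.float64(30.494206611981163), array([-0.0003, -0.    , -1.    ])) [-0.6993 -0.2627  0.5144  2.0952  0.1338  1.2792  0.2938] [-0.6544 -0.2587  0.2711] [-0.182   0.0515  0.0131]
```

Request:
jog_arm --pt "-0.03 0.0086 0 0 0 0 0.085" --pt "-0.03 0.0086 0 0 0 0 0.085" --pt "-0.03 0.0086 0 0 0 0 0.085" --pt "-0.03 0.0086 0 0 0 0 0.085" --pt "-0.03 0.0086 0 0 0 0 0.085" --pt "-0.032 0.0086 0 0 0 0 0.085" --pt "0 0 0 0 0 0 0.085" --pt "0 0 0 0 0 0 0.085"

```text
time: 3.45
tool_pos: [0.5277, -0.1334, 0.3029]
tool_rot: [-1.558, -2.727, 0.001]
ft_force: [-0.7, -0.9, 0.5]
gripper_width: 0.0849
grip_force: 0.0
```

```bash
python3 - <<'E'
from h import *
np.set_printoptions(precision=4,suppress=True)
s=state(); print(s['tool_pos'],ymat(),s['joint_positions'])
c=cam('wrist'); cv2.imwrite('pics/w1.png',c['img']); print(c['T'])
np.savez('w1.npz',T=c['T'],k=[c['fx'],c['fy'],c['cx'],c['cy']])
print('expected grip ends px',[proj(c,[.528+s_*.035*np.cos(-1.04),-.134+s_*.035*np.sin(-1.04),.199]) for s_ in(-1,0,1)])
E
```

```text
[ 0.5277 -0.1334  0.3029] (np.float64(30.51086519845949), array([-0.0012,  0.0003, -1.    ])) [-0.5666  0.1479  0.8209  1.7973 -0.114   1.2463  0.8179]
[[ 0.8615 -0.4818 -0.1601  0.4881]
 [ 0.5078  0.8176  0.2715 -0.0629]
 [ 0.0001 -0.3152  0.949   0.4451]
 [ 0.      0.      0.      1.    ]]
expected grip ends px [(np.float64(316.7493099271935), np.float64(154.71830881037687)), (np.float64(316.7650906263953), np.float64(197.91502853313312)), (np.float64(316.7795830006102), np.float64(237.5851989782966))]
```

View pics/w1.png

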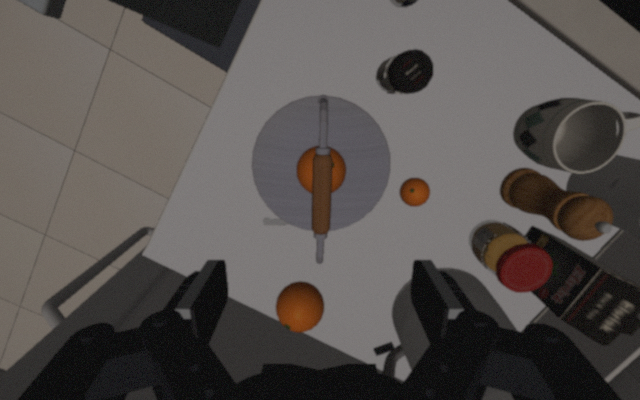

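The wrist view shows the grip running from (322,152) to (320,233) and the bail from (323,98) to (320,262). The dish is centred with the clementine under the grip. I'll measure precisely.

```bash
python3 - <<'E'
from h import *
np.set_printoptions(precision=4,suppress=True)
d=np.load('w1.npz');k=d['k'];c=dict(T=d['T'],fx=k[0],fy=k[1],cx=k[2],cy=k[3])
im=cv2.imread('pics/w1.png')[95:265,300:345]
hsv=cv2.cvtColor(im,cv2.COLOR_BGR2HSV); 
m=cv2.inRange(hsv,(3,80,30),(16,215,130))
r=[]
for v in range(155,231,3):
    us=np.where(m[v-95])[0]
    r.append((v,us.min()+300 if len(us) else 0,us.max()+300 if len(us) else 0))
print(r)
for v0,v1,u0,u1 in((152,233,322,320),(98,262,323,320)):
    a,b=onz(c,u0,v0,.199),onz(c,u1,v1,.199); print(a,b,(a+b)/2,np.linalg.norm(a-b),np.degrees(np.arctan2(*(b-a)[[1,0]])))
g=(onz(c,322,152,.199)+onz(c,320,233,.199))/2
print(need([g[0],g[1],.171]))
E
```

```text
[(155, np.int64(302), np.int64(340)), (158, np.int64(300), np.int64(342)), (161, np.int64(300), np.int64(343)), (164, np.int64(305), np.int64(344)), (167, np.int64(302), np.int64(344)), (170, np.int64(300), np.int64(344)), (173, np.int64(300), np.int64(344)), (176, np.int64(300), np.int64(344)), (179, np.int64(300), np.int64(343)), (182, np.int64(300), np.int64(342)), (185, np.int64(302), np.int64(340)), (188, np.int64(305), np.int64(337)), (191, np.int64(308), np.int64(333)), (194, np.int64(313), np.int64(330)), (197, np.int64(313), np.int64(329)), (200, np.int64(313), np.int64(330)), (203, np.int64(313), np.int64(329)), (206, np.int64(313), np.int64(329)), (209, np.int64(312), np.int64(329)), (212, np.int64(312), np.int64(329)), (215, np.int64(313), np.int64(329)), (218, np.int64(312), np.int64(329)), (221, np.int64(312), np.int64(328)), (224, np.int64(312), np.int64(328)), (227, np.int64(312), np.int64(328)), (230, np.int64(314), np.int64(327))]
[ 0.5127 -0.1     0.199 ] [ 0.5459 -0.1592  0.199 ] [ 0.5293 -0.1296  0.199 ] 0.06792195373381109 -60.72068179249765
[ 0.4931 -0.0656  0.199 ] [ 0.5598 -0.1827  0.199 ] [ 0.5264 -0.1241  0.199 ] 0.13474834814422929 -60.355670845254124
[0.0019 0.0033 0.132 ]
```

Request:
jog_arm --pt "0.001 0.003 0.015 0 0 0.018 0.085" --pt "0 0 0.02 0 0 0 0.085" --pt "0 0 0.02 0 0 0 0.085" --pt "0 0 0.015 0 0 0 0.085" --pt "0 0 0 0 0 0 0.085" --pt "0 0 0 0 0 0 0.085"

```text
time: 4.25
tool_pos: [0.5306, -0.1315, 0.2337]
tool_rot: [1.585, 2.712, 0.001]
ft_force: [0.1, -0.0, 0.2]
gripper_width: 0.0848
grip_force: 0.0
```

```bash
python3 - <<'E'
from h import *
np.set_printoptions(precision=4,suppress=True)
s=state(); print(s['tool_pos'],ymat())
c=cam('wrist'); cv2.imwrite('pics/w2.png',c['img'])
np.savez('w2.npz',T=c['T'],k=[c['fx'],c['fy'],c['cx'],c['cy']])
M=R.from_rotvec(s['tool_rot']).as_matrix()
for z in(0,.03,.033): print(z,proj(c,s['tool_pos']+M@[0,0,z]))
E
```

```text
[ 0.5306 -0.1315  0.2337] (np.float64(29.39827156004279), array([ 0.0009,  0.    , -1.    ]))
0 (np.float64(315.4999440147357), np.float64(262.38938610949856))
0.03 (np.float64(315.9660617748156), np.float64(236.50447702916165))
0.033 (np.float64(316.00506070140284), np.float64(234.3387503493434))
```

View pics/w2.png

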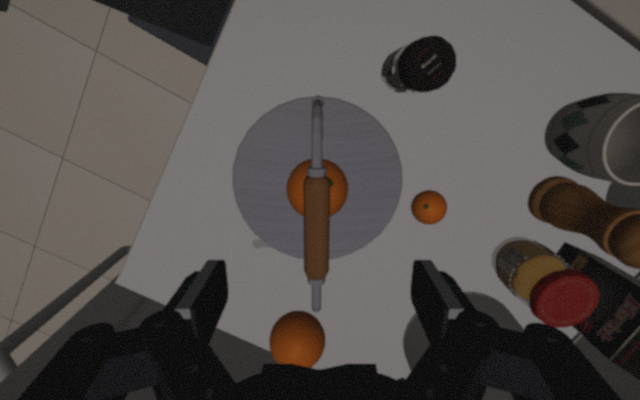

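The finger inner edges at 227 and 413 give a centre of 320, while the grip is at about u=316.5. So the grip lies about 2 mm to the tool's -y. I'll check the dish centre from the rim ellipse in the fixed cameras.

```bash
python3 - <<'E'
from h import *
np.set_printoptions(precision=4,suppress=True)
s=state();M=R.from_rotvec(s['tool_rot']).as_matrix()
def rep(n,p): print(n,p,'tool rel',M.T@(p-s['tool_pos']))
cams={n:cam(n) for n in('side','top')}
d=np.load('w2.npz');k=d['k'];cams['wrist']=dict(T=d['T'],fx=k[0],fy=k[1],cx=k[2],cy=k[3])
for n,f,(x0,y0,x1,y1) in(('top','top0',(285,222,368,305)),('side','side0',(290,228,395,320)),('wrist','w2',(222,85,415,270))):
    im=cv2.imread(f'pics/{f}.png')[y0:y1,x0:x1]; c=cams[n]
    b,g,r=[im[...,i].astype(int) for i in range(3)]
    # bluish-grey dish / dark vs white table
    m=(((b-r)>6)).astype(np.uint8)*255
    m=cv2.morphologyEx(m,cv2.MORPH_OPEN,np.ones((5,5)))
    cn=max(cv2.findContours(m,0,cv2.CHAIN_APPROX_NONE)[0],key=cv2.contourArea)
    P=cv2.convexHull(cn)[:,0].astype(float)+[x0,y0]
    W=np.array([onz(c,u,v,.094)[:2] for u,v in P]).astype(np.float32)
    # circle fit of hull points on rim plane
    A=np.c_[2*W,np.ones(len(W))];
    for _ in range(3):
        q=np.linalg.lstsq(np.c_[2*W,np.ones(len(W))],(W**2).sum(1),rcond=None)[0];rad=np.sqrt(q[2]+q[0]**2+q[1]**2)
        e=np.abs(np.hypot(*(W-q[:2]).T)-rad); W=W[e<max(.004,np.percentile(e,85))]
    rep(n+f' rim r={rad:.4f} res={e.mean():.4f}',np.r_[q[:2],.094])
c=cams['top']; a,b=onz(c,312.5,272.1,.199),onz(c,341.7,254.8,.199); rep('top bar',(a+b)/2)
c=cams['side']; print(np.linalg.norm(a-b),np.degrees(np.arctan2(*(b-a)[[1,0]])))
a,b=onz(c,300+143/4.8,225+165/4.8,.199),onz(c,300+287/4.8,225+62/4.8,.199); rep('side bar',(a+b)/2)
c=cams['wrist']; a,b=onz(c,317,176,.199),onz(c,316,281,.199); rep('wrist bar',(a+b)/2); print(np.linalg.norm(a-b))
E
```

```text
Traceback (most recent call last):
ValueError: max() iterable argument is empty
```

```bash
cat > fit.py <<'E'
from h import *
np.set_printoptions(precision=4,suppress=True)
s=state();M=R.from_rotvec(s['tool_rot']).as_matrix()
def rep(n,p): print(n,p,'tool rel',M.T@(p-s['tool_pos']))
cams={n:cam(n) for n in('side','top')}
d=np.load('w2.npz');k=d['k'];cams['wrist']=dict(T=d['T'],fx=k[0],fy=k[1],cx=k[2],cy=k[3])
for n,f,(x0,y0,x1,y1) in(('top','top0',(285,222,368,305)),('side','side0',(290,234,395,320)),('wrist','w2',(222,85,408,270))):
    im=cv2.imread(f'pics/{f}.png')[y0:y1,x0:x1]; c=cams[n]
    L=cv2.GaussianBlur(im[...,2],(3,3),0)
    _,m=cv2.threshold(L,0,255,cv2.THRESH_BINARY_INV|cv2.THRESH_OTSU)
    m[cv2.cvtColor(im,cv2.COLOR_BGR2HSV)[...,1]>60]=255
    m=cv2.morphologyEx(m,cv2.MORPH_OPEN,cv2.getStructuringElement(2,(15,15)))
    cn=max(cv2.findContours(m,0,cv2.CHAIN_APPROX_NONE)[0],key=cv2.contourArea)
    W=np.array([onz(c,u,v,.094)[:2] for u,v in cn[:,0]+[x0,y0]])
    for _ in range(8):
        q=np.linalg.lstsq(np.c_[2*W,np.ones(len(W))],(W**2).sum(1),rcond=None)[0];rad=np.sqrt(q[2]+q[0]**2+q[1]**2)
        e=np.abs(np.hypot(*(W-q[:2]).T)-rad); W=W[e<max(.002,np.percentile(e,88))]
    rep(n+f' rim r={rad:.4f} res={e.mean():.4f} n={len(W)}',np.r_[q[:2],.094])
c=cams['top']; a,b=onz(c,312.5,272.1,.199),onz(c,341.7,254.8,.199); rep('top bar',(a+b)/2)
print(np.linalg.norm(a-b),np.degrees(np.arctan2(*(b-a)[[1,0]])))
c=cams['side'];a,b=onz(c,300+143/4.8,225+165/4.8,.199),onz(c,300+287/4.8,225+62/4.8,.199); rep('side bar',(a+b)/2)
c=cams['wrist']; a,b=onz(c,317,176,.199),onz(c,316,281,.199); rep('wrist bar',(a+b)/2); print(np.linalg.norm(a-b))
E
python3 fit.py
```

```text
top rim r=0.0762 res=0.0006 n=184 [ 0.5294 -0.1322  0.094 ] tool rel [ 0.0004 -0.0018  0.1402]
side rim r=0.0763 res=0.0005 n=160 [ 0.529  -0.1331  0.094 ] tool rel [-0.0002 -0.0026  0.1401]
wrist rim r=0.0764 res=0.0003 n=423 [ 0.5308 -0.1313  0.094 ] tool rel [ 0.0005 -0.0002  0.1402]
top bar [ 0.5284 -0.1341  0.199 ] tool rel [-0.0008 -0.0035  0.0351]
0.06793631265852931 -60.78752086803338
side bar [ 0.5264 -0.1333  0.199 ] tool rel [ 0.0008 -0.0048  0.0351]
wrist bar [ 0.5304 -0.1304  0.199 ] tool rel [0.0014 0.0001 0.0352]
0.0683436169780717
```

Request:
jog_arm --pt "0 -0.002 0.01 0 0 0 0.085" --pt "0 0 0.015 0 0 0 0.085" --pt "0 0 0.015 0 0 0 0.085" --pt "0 0 0.014 0 0 0 0.085" --pt "0 0 0.008 0 0 0 0.085" --pt "0 0 0 0 0 0 0.085" --pt "0 0 0 0 0 0 0.05" --pt "0 0 0 0 0 0 0.035" --pt "0 0 0 0 0 0 0.03" --pt "0 0 0 0 0 0 0.026" --pt "0 0 0 0 0 0 0.024"

```text
time: 5.88
tool_pos: [0.5285, -0.1324, 0.1714]
tool_rot: [1.585, 2.712, 0.0]
ft_force: [-0.2, 0.3, 0.5]
gripper_width: 0.024
grip_force: 0.0
```

```bash
python3 - <<'E'
from h import *
np.set_printoptions(precision=4,suppress=True)
s=state(); print(s['tool_pos'],ymat(),s['joint_positions'],s['ft_force'])
c=cam('wrist'); cv2.imwrite('pics/w3.png',c['img'][130:400,180:460]);
E
```

```text
[ 0.5285 -0.1324  0.1714] (np.float64(29.39928066150054), array([ 0.0002,  0.0001, -1.    ])) [-0.4937  0.314   0.7775  1.9383 -0.262   0.9917  0.9175] [-0.2119  0.3372  0.498 ]
```

View pics/w3.png

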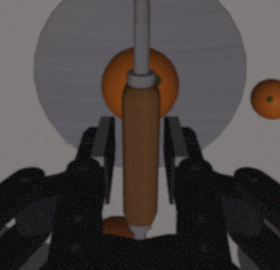

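The fingers straddle the bar evenly: pad edges at crop x of about 113 and 167, bar from 123 to 160. I'll close now.

Request:
jog_arm --pt "0 0 0 0 0 0 0.02" --pt "0 0 0 0 0 0 0.018" --pt "0 0 0 0 0 0 0.016" --pt "0 0 0 0 0 0 0.014" --pt "0 0 0 0 0 0 0.01" --pt "0 0 0 0 0 0 0.0" --pt "0 0 0 0 0 0 0.0" --pt "0 0 0 0 0 0 0.0"

```text
time: 6.92
tool_pos: [0.5288, -0.1323, 0.1715]
tool_rot: [1.585, 2.712, 0.001]
ft_force: [1.1, 1.2, 0.9]
gripper_width: 0.0151
grip_force: 58.7
```

Request:
jog_arm --pt "0 0 0 0 0 -0.015 0" --pt "0 0 0 0 0 -0.03 0" --pt "0 0 0 0 0 -0.045 0" --pt "0 0 0 0 0 -0.06 0" --pt "0 0 0 0 0 -0.06 0" --pt "0 0 0 0 0 -0.06 0" --pt "0 0 0 0 0 -0.06 0" --pt "0 0 0 0 0 -0.06 0" --pt "0 0 0 0 0 -0.045 0" --pt "0 0 0 0 0 -0.03 0" --pt "0 0 0 0 0 -0.015 0" --pt "0 0 0 0 0 0 0"

```text
time: 8.43
tool_pos: [0.5284, -0.1334, 0.1714]
tool_rot: [0.895, 3.011, -0.002]
ft_force: [-0.7, -2.2, 3.0]
gripper_width: 0.0152
grip_force: 58.9
```

```bash
python3 - <<'E'
from h import *
np.set_printoptions(precision=4,suppress=True)
s=state(); print(s['tool_pos'],ymat(),s['joint_positions'],s['ft_force'],s['moment'],s['grip_force'])
E
```

```text
[ 0.5284 -0.1334  0.1714] (np.float64(56.887387959898795), array([-0.    , -0.0011, -1.    ])) [-0.4186  0.2948  0.6855  1.9354 -0.2211  0.9864  1.3615] [-0.7277 -2.2262  3.0488] [-0.3692  0.1106  0.0341] 58.92095983028412
```

Request:
jog_arm --pt "0 0 0 0 0 -0.015 0" --pt "0 0 0 0 0 -0.03 0" --pt "0 0 0 0 0 -0.045 0" --pt "0 0 0 0 0 -0.06 0" --pt "0 0 0 0 0 -0.06 0" --pt "0 0 0 0 0 -0.06 0" --pt "0 0 0 0 0 -0.06 0" --pt "0 0 0 0 0 -0.06 0" --pt "0 0 0 0 0 -0.06 0" --pt "0 0 0 0 0 -0.045 0" --pt "0 0 0 0 0 -0.03 0" --pt "0 0 0 0 0 -0.015 0"

```text
time: 9.93
tool_pos: [0.5286, -0.132, 0.1714]
tool_rot: [-0.057, -3.141, -0.001]
ft_force: [-0.3, 0.6, 4.8]
gripper_width: 0.0153
grip_force: 59.1
```

Request:
jog_arm --pt "0 0 0 0 0 -0.015 0" --pt "0 0 0 0 0 -0.03 0" --pt "0 0 0 0 0 -0.045 0" --pt "0 0 0 0 0 -0.06 0" --pt "0 0 0 0 0 -0.06 0" --pt "0 0 0 0 0 -0.06 0" --pt "0 0 0 0 0 -0.06 0" --pt "0 0 0 0 0 -0.055 0" --pt "0 0 0 0 0 -0.045 0" --pt "0 0 0 0 0 -0.025 0" --pt "0 0 0 0 0 -0.01 0" --pt "0 0 0 0 0 0 0"

```text
time: 11.42
tool_pos: [0.5287, -0.1326, 0.1714]
tool_rot: [-0.666, 3.07, -0.001]
ft_force: [0.7, 0.2, 4.1]
gripper_width: 0.0153
grip_force: 59.0
```

```bash
python3 - <<'E'
from h import *
np.set_printoptions(precision=4,suppress=True)
s=state(); print(s['tool_pos'],ymat(),s['joint_positions'],s['ft_force'],s['moment'],s['grip_force'])
c=cam('top'); a=c['img'][200:330,250:400]; c=cam('wrist'); b=c['img'][60:400,150:490]
b=cv2.resize(b,(390,390)); a=cv2.resize(a,(400,347),interpolation=cv2.INTER_CUBIC); a=np.vstack([a,np.zeros((43,400,3),np.uint8)])
cv2.imwrite('pics/t4.png',np.hstack([a,b]))
E
```

```text
[ 0.5287 -0.1326  0.1714] (np.float64(114.49287386434416), array([ 0.0005, -0.0003, -1.    ])) [-0.2748  0.2701  0.5117  1.9293 -0.1577  0.9806  2.3078] [0.6652 0.1615 4.0601] [-0.0867 -0.1185  0.0127] 59.021676778793335
```

View pics/t4.png

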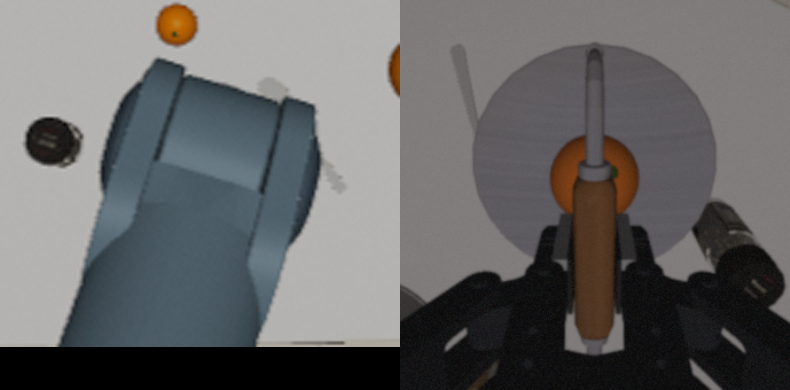

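The wrist view shows the dish turned with the gripper, the bar still square in the pads and the clementine centred. A little more turn is needed, then a slow test lift.

Request:
jog_arm --pt "0 0 0 0 0 -0.014 0" --pt "0 0 0 0 0 -0.014 0" --pt "0 0 0 0 0 -0.014 0" --pt "0 0 0 0 0 0 0" --pt "0 0 0 0 0 0 0" --pt "0 0 0 0 0 0 0"

```text
time: 12.28
tool_pos: [0.5286, -0.1325, 0.1713]
tool_rot: [-0.731, 3.055, -0.0]
ft_force: [-0.1, 0.2, 4.9]
gripper_width: 0.0151
grip_force: 59.1
```

```bash
python3 - <<'E'
from h import *
np.set_printoptions(precision=4,suppress=True)
s=state(); print(s['tool_pos'],ymat(),s['joint_positions'],s['ft_force'],s['moment'],s['grip_force'])
E
```

```text
[ 0.5286 -0.1325  0.1713] (np.float64(116.9000405597151), array([ 0.0001, -0.0001, -1.    ])) [-0.2692  0.2693  0.505   1.9293 -0.1554  0.9809  2.3476] [-0.0527  0.175   4.906 ] [-0.1048 -0.0621  0.0104] 59.14750635623932
```

Request:
jog_arm --pt "0 0 -0.001 0 0 0 0" --pt "0 0 -0.001 0 0 0 0" --pt "0 0 -0.002 0 0 0 0" --pt "0 0 -0.002 0 0 0 0" --pt "0 0 -0.001 0 0 0 0" --pt "0 0 0 0 0 0 0"

```text
time: 13.02
tool_pos: [0.5281, -0.1322, 0.1782]
tool_rot: [0.73, -3.055, -0.001]
ft_force: [0.6, -0.1, -3.5]
gripper_width: 0.0149
grip_force: 58.6
```

Wrist force is about 3.7 N, which is just the weight of dish and ball, so it lifts free. Continuing up.

Request:
jog_arm --pt "0 0 -0.002 0 0 0 0" --pt "0 0 -0.004 0 0 0 0" --pt "0 0 -0.006 0 0 0 0" --pt "0 0 -0.008 0 0 0 0" --pt "0 0 -0.008 0 0 0 0" --pt "0 0 -0.008 0 0 0 0" --pt "0 0 -0.008 0 0 0 0" --pt "0 0 -0.008 0 0 0 0" --pt "0 0 -0.006 0 0 0 0" --pt "0 0 -0.004 0 0 0 0" --pt "0 0 -0.002 0 0 0 0" --pt "0 0 0 0 0 0 0"

```text
time: 14.52
tool_pos: [0.5285, -0.1325, 0.2422]
tool_rot: [0.73, -3.055, -0.0]
ft_force: [0.6, 0.7, -3.5]
gripper_width: 0.0148
grip_force: 58.6
```

```bash
python3 - <<'E'
from h import *
np.set_printoptions(precision=4,suppress=True)
s=state(); print(s['tool_pos'],ymat(),s['joint_positions'],s['ft_force'],s['moment'],s['grip_force'])
print(need([.455,-.295,s['tool_pos'][2]]))
c=cam('side'); cv2.imwrite('pics/s5.png',c['img'][120:400,190:500])
E
```

```text
[ 0.5285 -0.1325  0.2422] (np.float64(116.88807039561783), array([-0.0001, -0.    , -1.    ])) [-0.2934  0.1836  0.5197  1.8613 -0.1007  1.1226  2.3029] [ 0.5645  0.7004 -3.5286] [-0.0152  0.0298 -0.0478] 58.63646686077118
[ 0.139  -0.1118  0.    ]
```

View pics/s5.png

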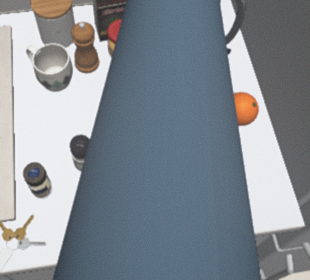

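The side view is mostly blocked by the forearm, but the bystanders are undisturbed. Now I'll carry the dish smoothly towards (0.455, -0.295).

Request:
jog_arm --pt "0.0008 -0.0006 0 0 0 0 0" --pt "0.0016 -0.0013 0 0 0 0 0" --pt "0.0031 -0.0025 0 0 0 0 0" --pt "0.0047 -0.0038 0 0 0 0 0" --pt "0.0062 -0.005 0 0 0 0 0" --pt "0.0078 -0.0063 0 0 0 0 0" --pt "0.0078 -0.0063 0 0 0 0 0" --pt "0.0078 -0.0063 0 0 0 0 0" --pt "0.0062 -0.005 0 0 0 0 0" --pt "0.0047 -0.0038 0 0 0 0 0" --pt "0.0025 -0.002 0 0 0 0 0" --pt "0.0008 -0.0006 0 0 0 0 0"

```text
time: 16.08
tool_pos: [0.5, -0.1957, 0.2423]
tool_rot: [-0.73, 3.055, 0.0]
ft_force: [-0.2, -0.2, -3.9]
gripper_width: 0.0152
grip_force: 58.6
```

```bash
python3 - <<'E'
from h import *
np.set_printoptions(precision=4,suppress=True)
s=state(); print(s['tool_pos'],ymat(),s['joint_positions'],s['ft_force'],s['grip_force'])
print(need([.455,-.295,s['tool_pos'][2]]))
E
```

```text
[ 0.5    -0.1957  0.2423] (np.float64(116.88713141421863), array([ 0.    ,  0.0001, -1.    ])) [-0.2123  0.1689  0.5656  1.8807 -0.1004  1.1198  2.4308] [-0.2098 -0.1842 -3.8931] 58.63654553890228
[ 0.0851 -0.0682 -0.    ]
```

Request:
jog_arm --pt "0.0008 -0.0006 0 0 0 0 0" --pt "0.0023 -0.0019 0 0 0 0 0" --pt "0.0039 -0.0031 0 0 0 0 0" --pt "0.0055 -0.0044 0 0 0 0 0" --pt "0.007 -0.0056 0 0 0 0 0" --pt "0.0078 -0.0063 0 0 0 0 0" --pt "0.0078 -0.0063 0 0 0 0 0" --pt "0.0078 -0.0063 0 0 0 0 0" --pt "0.0078 -0.0063 0 0 0 0 0" --pt "0.0078 -0.0063 0 0 0 0 0" --pt "0.0078 -0.0063 0 0 0 0 0" --pt "0.0062 -0.005 0 0 0 0 0"

```text
time: 17.58
tool_pos: [0.4614, -0.2813, 0.2423]
tool_rot: [0.73, -3.056, 0.0]
ft_force: [0.3, 0.5, -3.3]
gripper_width: 0.0151
grip_force: 58.6
```

Request:
jog_arm --pt "0.0047 -0.0038 0 0 0 0 0" --pt "0.0039 -0.0031 0 0 0 0 0" --pt "0.0023 -0.0019 0 0 0 0 0" --pt "0.0016 -0.0013 0 0 0 0 0" --pt "0 0 0 0 0 0 0" --pt "0 0 0 0 0 0 0" --pt "0 0 0 0 0 0 0" --pt "0 0 0 0 0 0 0" --pt "0 0 0 0 0 0 0" --pt "0 0 0 0 0 0 0" --pt "0 0 0 0 0 0 0" --pt "0 0 0 0 0 0 0"

```text
time: 19.08
tool_pos: [0.4551, -0.2953, 0.2423]
tool_rot: [0.73, -3.055, 0.0]
ft_force: [-0.2, 0.9, -3.4]
gripper_width: 0.0152
grip_force: 58.6
```

Request:
jog_arm --pt "0 0 0 0 0 0 0" --pt "0 0 0 0 0 0 0" --pt "0 0 0 0 0 0 0" --pt "0 0 0 0 0 0 0" --pt "0 0 0 0 0 0 0" --pt "0 0 0 0 0 0 0" --pt "0 0 0 0 0 0 0" --pt "0 0 0 0 0 0 0" --pt "0 0 0 0 0 0 0" --pt "0 0 0 0 0 0 0" --pt "0 0 0 0 0 0 0" --pt "0 0 0 0 0 0 0"

```text
time: 20.58
tool_pos: [0.4552, -0.2953, 0.2423]
tool_rot: [0.73, -3.055, 0.0]
ft_force: [0.5, -0.9, -2.8]
gripper_width: 0.015
grip_force: 58.6
```

```bash
python3 - <<'E'
from h import *
np.set_printoptions(precision=4,suppress=True)
s=state(); print(s['time'],s['tool_pos'],ymat(),s['joint_positions'],s['joint_vel'],s['ft_force'],s['grip_force'])
c=cam('top'); a=c['img'][90:340,210:450]; b=cam('wrist')['img'][:,100:540]
cv2.imwrite('pics/t6.png',np.hstack([cv2.resize(a,(384,400)),cv2.resize(b,(400,400))]))
E
```

```text
20.575 [ 0.4552 -0.2953  0.2423] (np.float64(116.88545006722917), array([-0., -0., -1.])) [-0.0689  0.1879  0.6389  1.8706 -0.1239  1.1225  2.6554] [ 0.0013 -0.0004  0.0012 -0.0005  0.0009  0.0007 -0.0091] [ 0.482  -0.9172 -2.8482] 58.63732695579529
```

View pics/t6.png

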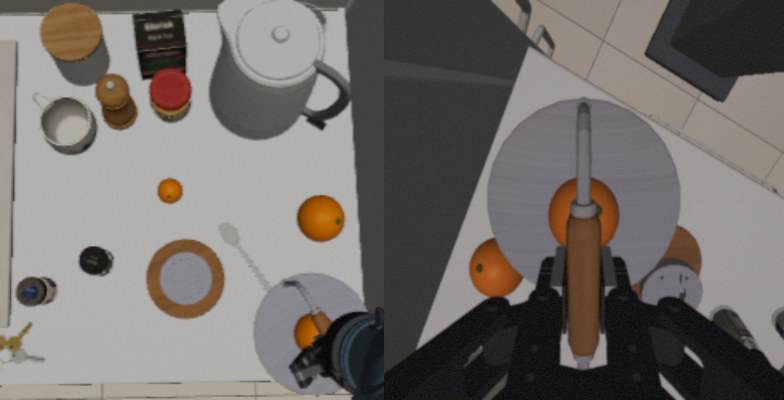

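The pedestal stands in place at top-view pixel (326,264). The dish is clear of it, held level with the clementine centred, and all bystanders are unmoved. Handing in.

```bash
python3 -c "from bench import sign_off; print(sign_off())"
```

```text
the job is handed in; nothing more can be done
None
```

I unlocked the dish, lifted it off and handed the job in with it held still about 14 cm above the worktop, 18 cm to the side of the pedestal; the clementine was in its middle and nothing else appeared to have moved, though the hand-in returned no verdict.

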